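Turn the soldering carousel to the fume nozzle and open its damper

TASK

The heat sink on the three-armed turntable is ready for soldering under fume extraction: push a spoke of the turntable round with a fingertip until the tray with the square finned heat sink stands squarely centred in front of the mouth of the white extraction nozzle, and push the damper lever on top of the nozzle's duct all the way open, so that it points straight away from the turntable. Either job may be done first. Do not touch or lift the parts riding in the trays, and leave the loose things on the bench where they are.

Things in the scene. Friction and masses are not known exactly. Their poses are not given: they have to be found in the camera images.
- hub (a point): Point on the upright axis of the turntable, 45 mm above the bench, fixed to the fixture (which does not move); x points from the axis to the middle of the nozzle, z up. Under the spokes is a dark round foot: radius 70 mm, 12 mm high at its rim, 18 mm high 30 mm from the axis; a flat bar 40 mm wide, 6 mm high ties it to the nozzle.
- turntable: Aluminium turntable: hub of radius 26 mm, top 62 mm (cap 70 mm) above the bench, and three level spokes 120 degrees apart, each 12 mm wide, 36 to 52 mm above the bench, bare from 26 to 97 mm from the axis, ending in an open square tray. Turns two full turns either way against light friction (1 to 2 N at a spoke), stays where left. Origin on the axis, 32 mm above the bench; x along the heat sink's spoke.
- work_spot (a point): The point in front of the nozzle's mouth where the centre of the tray with the heat sink belongs: 125 mm from the turntable's axis towards the nozzle, 45 mm above the bench. Fixed to the fixture. The white nozzle beyond it is 110 mm wide; its mouth begins 175 mm from the axis, and its top is 70 mm above the bench.
- tray_sink (a point): Centre of the tray that holds the heat sink, 125 mm from the turntable's axis, 45 mm above the bench. The trays are 56 mm square, 97 to 153 mm from the axis, rim 52 mm above the bench, 4 mm walls, floor 42 mm above the bench. Turns with the turntable.
- tray_can (a point): Centre of the tray that holds the round black capacitor, same height, 120 degrees counter-clockwise (from above) from the heat sink's tray.
- tray_empty (a point): Centre of the empty tray, same height, 240 degrees counter-clockwise (from above) from the heat sink's tray.
- heat_sink: Loose square aluminium block with fins, 40 x 40 mm, 21 mm high, lying in its tray; its top is 63 mm above the bench. Origin at the centre of its underside, z up. It rides along with the tray and is not to be touched.
- capacitor: A loose black cylinder, 32 mm across and 30 mm high, standing in another tray; its top is 72 mm above the bench. Origin at the centre of its underside. Not to be touched.
- damper_pivot (a point): Upright pivot of the damper lever, 87 mm above the bench (middle height of the lever), 245 mm from the turntable's axis on top of the white duct behind the nozzle. The duct is 60 mm wide, its top 66 mm above the bench. Fixed to the fixture; x points straight away from the turntable, z up.
- lever_end (a point): Outer end of the damper lever, 75 mm from its pivot: a level aluminium bar 12 mm wide and 14 mm high (80 to 94 mm above the bench). It needs about 1 to 2 N at its end and stays where it is left.
- damper (a joint): Angle of the damper lever in rad: at 0 (shut) it lies crosswise over the duct, pointing to the +y side of the fixture (left, as seen looking from the turntable towards the nozzle); it swings level and clockwise from above, away from the turntable, to a stop at 1.571 (fully open), where it points straight away from the turntable.
- spool: Loose solder spool standing on its end, 48 mm across, 35 mm high, near the turntable. Leave alone. Origin at the centre of its underside.
- flux_jar: Loose amber jar, 48 mm across, 50 mm high. Leave alone. Origin at the centre of its underside.
- screwdriver: Loose screwdriver lying on the bench. Leave alone. Its x axis runs along it, handle to -x.
- parts_dish: Loose black open dish 70 x 50 mm, 25 mm high, beside the duct. Leave alone. Origin at the centre of its underside.
- brass_weight: Loose brass cylinder 36 mm across, 28 mm high, near the nozzle. Leave alone. Origin at the centre of its underside.

How it is judged:
At the end, for the whole second after the job is handed in: The centre of the heat sink's tray is within 12 mm of the work spot in front of the nozzle, the heat sink still lies flat in that tray and the capacitor in its own, the damper lever is open (1.40 rad or more of 1.571), and everything is at rest (horizontal distance between tray_sink and work_spot below 0.012 m and horizontal distance between heat_sink and tray_sink below 0.012 m and z of heat_sink in the frame of tray_sink between -0.008 and 0.006 m and angle between heat_sink's own z axis and vertical below 0.15 rad and value of joint damper above 1.4 rad and angular speed of turntable below 0.05 rad/s and linear speed of capacitor below 0.02 m/s and horizontal distance between capacitor and tray_can below 0.02 m); the robot touches nothing.
It fails at once if the heat sink or the capacitor is touched by the robot (contact force between any of heat_sink, capacitor and the fingers above 0.5 N or contact force between any of heat_sink, capacitor and the arm above 0.5 N).
It fails at once if the heat sink leaves its tray or is lifted (z of heat_sink in the frame of tray_sink above 0.01 m or horizontal distance between heat_sink and tray_sink above 0.02 m).
It fails at once if the capacitor is lifted or leaves its tray (z of capacitor in the frame of tray_can above 0.012 m or horizontal distance between capacitor and tray_can above 0.025 m).
It fails at once if a loose thing on the bench is moved more than 20 mm (distance of any of spool, flux_jar, screwdriver, parts_dish, brass_weight from where it was at the start of the episode above 0.02 m).
It also fails if it takes over 64 s, if anything falls off the work surface, if the arm or the gripper's body presses on something with over 40 N, if the wrist force passes 120 N, or if a joint passes its speed limit or range.

ROBOT

A 6-joint arm with a two-finger parallel gripper is mounted at the origin on the work surface. World frame = base frame: x ahead of the robot, y to its left, z up, the work surface at z = 0. Lengths are in m, angles in rad, forces in N, time in s.
With the tool pointing down it reaches from about 0.325 to 0.9 m from the base axis. Payload 3.5 kg.
Tool frame: the origin (TCP) lies on the mounting face of the last link; the fingertips stand 173 mm ahead of it and the grasp point (between the pads) lies 155 mm ahead of it (env.grasp_offset is the distance from the TCP to the grasp point, in m); x points along the fingers, y is the direction in which the jaws open and shut, and the axes are right-handed (so a half turn about x gives the same grasp; the last joint's range is limited). The gripper opens to 85 mm and grips with 20 to 120 N. Pads are 22 mm wide; open, the fingers measure 114 mm over their backs; the gripper's body (76 mm by 85 mm) begins 54 mm behind the grasp point. The pads swing forward as they close: fully open they stand 13 mm farther back than shut.
Start: joints at [1.143, 0.276, -0.026, 1.268, 0, 1.467], TCP at [0.199, 0.592, 0.405] pointing down, gripper open.
Joint ranges: [-3.12, 3.12], [-0.85, 1.88], [-1.08, 1.24], [-1.95, 2.15], [-1.57, 1.53], [-3.14, 3.14]. Speed limits (rad/s): [2.57, 2.57, 3.14, 3.14, 3.14, 3.14].

INTERFACE

Orientations are given as [roll, pitch, yaw] about the fixed x, y, z axes, in that order (R = Rz(yaw) Ry(pitch) Rx(roll)).
In Python, from bench import env, grab_frame, job gives the robot as it stands.
- The arm moves only by the tool servo_tool, never from a script. Its argument "series" is a list of rows, each an object of numbers: "x", "y", "z": the shift along the tool's x, y, z in units of 0.25 m (1.0 is 0.25 m); "ax", "ay", "az": the turn, a rotation vector about the tool's x, y, z in units of 60 degrees (1.0 is 60 degrees). In form: [{"x": .., "y": .., "z": .., "ax": .., "ay": .., "az": ..}, ...]. A call has exactly 10 rows; each row shifts and turns the pose as measured when the row begins, along the tool's axes as they then stand; what a row does not reach is not made up. A row lasts 1/8 s, in which the tool goes at most 62.5 mm and 10.7 degrees, less where a joint would pass 70% of its speed; a pose out of reach is approached as far as the arm can. A call with a number of a shift or a turn outside -1 to 1 is refused whole. A call with a gripper value outside its range is refused whole. "grip" is the opening, from 0 (shut) to 1 (fully open), set as the call begins (left out, the last holds). The fingers move at their own pace and stop on an object; the grip force is fixed at half the most. Time passes only in rows, so rows that do not move let the fingers close, or fill a call up. It gives the time, the measured TCP pose, the force and the opening at its end, in the units of the state.
- env.state(): the state, without advancing time (a new reading comes with each control period).
- grab_frame(name): name is "side" or "top"; returns a dict with "color" (400x640x3 uint8, red, green, blue), "intrinsics" (3x3 intrinsics, pixels), "extrinsics" (4x4, takes a point from world to camera coordinates). Camera axes: x right, y down, z forward; pixel columns grow to the right and rows downward; lengths in m; the calibration is good to about 2 mm. A picture is of the moment at which its call begins. There is no depth.
- job.finish_job(): hands the job in, once; it reports no verdict.
The state is a dict: "time_s": time; "qpos": joint angles; "qd": joint speeds; "tau": joint torques, N m; "tool_pos": TCP position; "tcp_rot": TCP orientation; "contact_force": force on the tool from outside, world axes, zero at the start; "torque": the same for the moment, N m; "opening": opening from 0.0 (shut) to 1.0 (fully open).
Only numpy, scipy, OpenCV 4.12 (cv2) and the standard library are available. Lean on these libraries where they do the work, as an engineer would, in place of code of your own. Each camera call takes 0.05 s, during which the arm holds its last target.

## Working session

There is one attempt and no reset: what is moved stays moved. The work goes in short steps, Python scripts to look and compute and a tool call to move; the robot and the scene stay as the last step left them, time stands still between calls to the robot, and variables do not carry over. Pictures are saved under pics/ and viewed, and the job is handed in when it is done.

Besides the shell and the picture viewer there is one more tool, called by a JSON object that holds its "name" and its "arguments", one argument or row to a line. servo_tool: Moves the arm, as the interface text tells. Its arguments: {"type":"object","properties":{"series":{"type":"array"},"grip":{"type":"number"}},"required":["series"]}

```bash
mkdir -p pics; ls; python3 - <<'E'
from bench import env, grab_frame
import cv2
for n in("side","top"):
    f=grab_frame(n); cv2.imwrite(f"pics/{n}0.png",f["color"][:,:,::-1]); print(f["intrinsics"].tolist(),f["extrinsics"].round(4).tolist())
s=env.state(); print({k:s[k] for k in s}); print(env.grasp_offset)
E
```

```text
pics
[[395.60140819264006, 0.0, 322.592419938717], [0.0, 395.60140819264006, 204.32678839414382], [0.0, 0.0, 1.0]] [[-0.7516, -0.6595, -0.0072, 0.3898], [-0.3318, 0.3875, -0.8601, 0.2959], [0.5701, -0.6441, -0.5101, 0.432], [0.0, 0.0, 0.0, 1.0]]
[[452.95567541290956, 0.0, 318.2232664984774], [0.0, 452.95567541290956, 193.72776247559526], [0.0, 0.0, 1.0]] [[-0.0089, -0.9999, 0.0148, -0.1013], [-0.9959, 0.0075, -0.0899, 0.5757], [0.0898, -0.0155, -0.9958, 1.0604], [0.0, 0.0, 0.0, 1.0]]
{'time_s': 0.1, 'qpos': array([ 1.14259781e+00,  2.77068420e-01, -2.77243513e-02,  1.26798316e+00,
       -3.40376116e-05,  1.46742752e+00]), 'qd': array([ 0.0005889 , -0.00277532,  0.00377885,  0.00070788,  0.0004664 ,
       -0.00095782]), 'tau': array([-4.15797820e-05, -4.46708179e+01,  2.96128875e+01,  8.43713467e-03,
       -1.35006117e-04, -1.12597249e-06]), 'tool_pos': array([0.19931702, 0.59200002, 0.40367316]), 'tcp_rot': array([-1.6569727 ,  1.56881643, -1.98180238]), 'contact_force': array([ 1.35990332,  0.19579835, -0.04089199]), 'torque': array([ 0.00201366, -0.00850985, -0.03055503]), 'opening': 1.0020679485819763}
0.1547
```

View pics/top0.png

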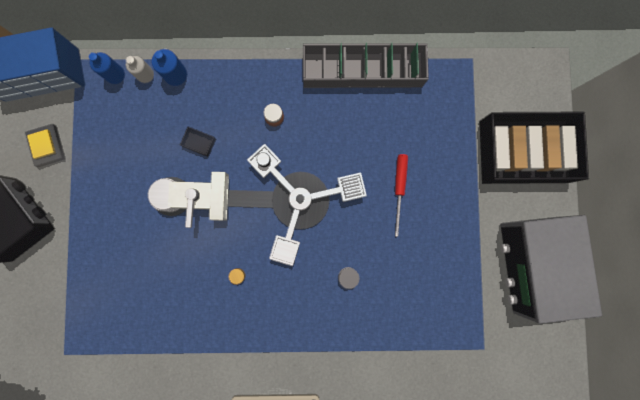

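View pics/side0.png

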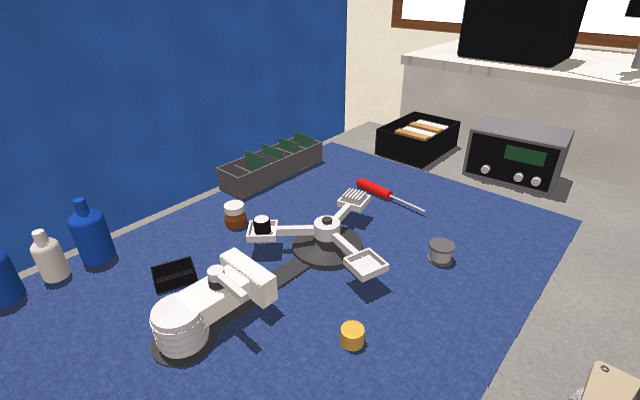

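The top view shows the hub at (300,199), heat sink tray (351,187), capacitor tray (264,160), empty tray (285,250), nozzle at (219,196), damper pivot at about (192,196) with the lever end at (188,225), spool (348,278), brass weight (236,276), jar (273,115) and dish (198,142).

```bash
cat > h.py <<'E'
import numpy as np, cv2
from bench import env, grab_frame
def bp(f,uv,z):
    K,E=f["intrinsics"],f["extrinsics"];R,t=E[:3,:3],E[:3,3]
    o=-R.T@t; d=R.T@np.linalg.inv(K)@np.array([uv[0],uv[1],1.]); return o+d*(z-o[2])/d[2]
def pj(f,p):
    c=f["extrinsics"][:3,:3]@np.asarray(p)+f["extrinsics"][:3,3]; c=f["intrinsics"]@c; return c[:2]/c[2]
def save(f,n,box=None,s=1):
    im=f["color"][:,:,::-1]
    if box: im=im[box[1]:box[3],box[0]:box[2]]
    cv2.imwrite("pics/"+n,cv2.resize(im,None,fx=s,fy=s,interpolation=cv2.INTER_CUBIC))
E
python3 - <<'E'
from h import *
f=grab_frame("top"); save(f,"t1.png",(140,90,420,300),2.8)
P={}
for n,u,z in [("hub",(300,199),.07),("sink",(351,187),.063),("can",(263.5,160),.052),("empty",(285,250),.047),("pivot",(192,195),.094),("lever",(188.5,225),.094),("spool",(348,278),.035),("brass",(236,276.5),.028),("jar",(273,115),.05),("dish",(198,142),.02),("nozL",(212,173),.07),("nozR",(227,219),.07)]:
    P[n]=bp(f,u,z);print(n,P[n].round(4),np.linalg.norm((P[n]-P["hub"])[:2]).round(4),np.degrees(np.arctan2(*(P[n]-P["hub"])[1::-1])).round(1))
E
```

```text
hub [ 0.5591 -0.0634  0.07  ] 0.0 0.0
sink [ 0.5867 -0.1819  0.063 ] 0.1217 -76.9
can [0.6533 0.0225 0.052 ] 0.1275 42.4
empty [ 0.4422 -0.0273  0.047 ] 0.1224 162.9
pivot [0.5681 0.1779 0.094 ] 0.2414 87.9
lever [0.501  0.1846 0.094 ] 0.2547 103.2
spool [ 0.3752 -0.174   0.035 ] 0.2146 -149.0
brass [0.3807 0.0891 0.028 ] 0.2346 139.5
jar [7.619e-01 4.000e-04 5.000e-02] 0.2126 17.4
dish [0.7039 0.1849 0.02  ] 0.2874 59.7
nozL [0.6208 0.1391 0.07  ] 0.2117 73.1
nozR [0.5145 0.1036 0.07  ] 0.1729 104.9
```

View pics/t1.png

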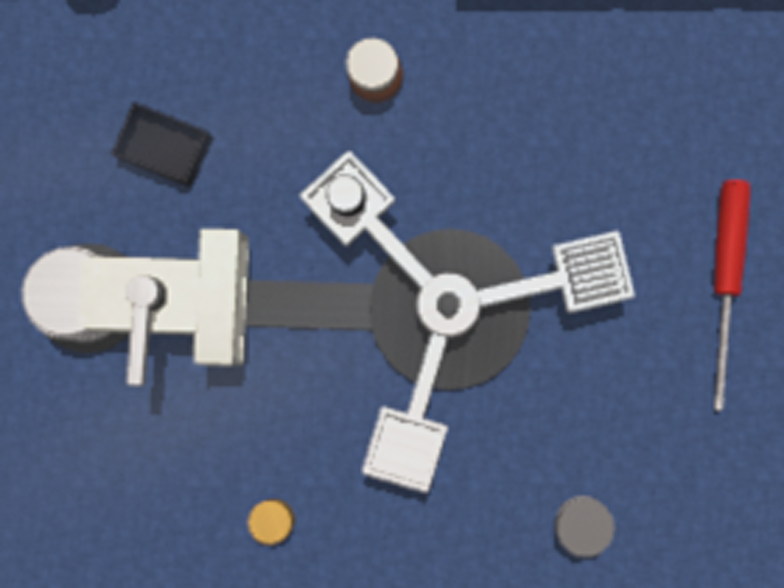

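```bash
cat >> h.py <<'E'
from scipy.spatial.transform import Rotation as Ro
def tcp():
    s=env.state(); return s["tool_pos"],Ro.from_euler("xyz",s["tcp_rot"]).as_matrix()
def model(hub,yaw,th,dam):
    """list of polylines in world; yaw fixture, th sink spoke world angle"""
    def F(pts,a,o=(0,0)): 
        pts=np.array(pts,float);c,s=np.cos(a),np.sin(a);q=pts.copy();q[:,0]=c*pts[:,0]-s*pts[:,1]+o[0]+hub[0];q[:,1]=s*pts[:,0]+c*pts[:,1]+o[1]+hub[1];return q
    L=[]
    for k in range(3):
        a=th+k*2*np.pi/3
        L.append(F([(97,-28,52),(153,-28,52),(153,28,52),(97,28,52),(97,-28,52)],a) if 0 else F(np.array([(97,-28,52),(153,-28,52),(153,28,52),(97,28,52),(97,-28,52)])/1e3,a))
    L.append(F(np.array([(175,-55,70),(175,55,70),(205,55,70),(205,-55,70),(175,-55,70)])/1e3,yaw))
    t=np.linspace(0,6.283,40)
    for r,z in((.026,.062),(.070,.012)): L.append(F(np.c_[r*np.cos(t),r*np.sin(t),0*t+z],0))
    p=.245*np.array([np.cos(yaw),np.sin(yaw)]); b=yaw+np.pi/2-dam
    L.append(F(np.array([(0,-6,94),(75,-6,94),(75,6,94),(0,6,94)])/1e3,b,p))
    return L
def overlay(f,n,L,box,s):
    im=cv2.resize(f["color"][box[1]:box[3],box[0]:box[2],::-1],None,fx=s,fy=s,interpolation=cv2.INTER_CUBIC)
    for l in L:
        q=np.array([(pj(f,p)-box[:2]+.5)*s for p in l]); cv2.polylines(im,[q.round().astype(np.int32)],False,(0,0,255),1)
    cv2.imwrite("pics/"+n,im)
E
python3 - <<'E'
from h import *
p,R=tcp();print(p,R.round(3))
L=model((.560,-.0635),np.radians(88),np.radians(-77),.05)
f=grab_frame("top");overlay(f,"ov1.png",L,(140,90,420,300),2.8)
f=grab_frame("side");overlay(f,"ov1s.png",L,(140,150,480,360),2.3)
E
```

```text
[0.19931899 0.59202113 0.4038104 ] [[-0.001  0.319  0.948]
 [-0.002  0.948 -0.319]
 [-1.    -0.002 -0.   ]]
```

View pics/ov1.png

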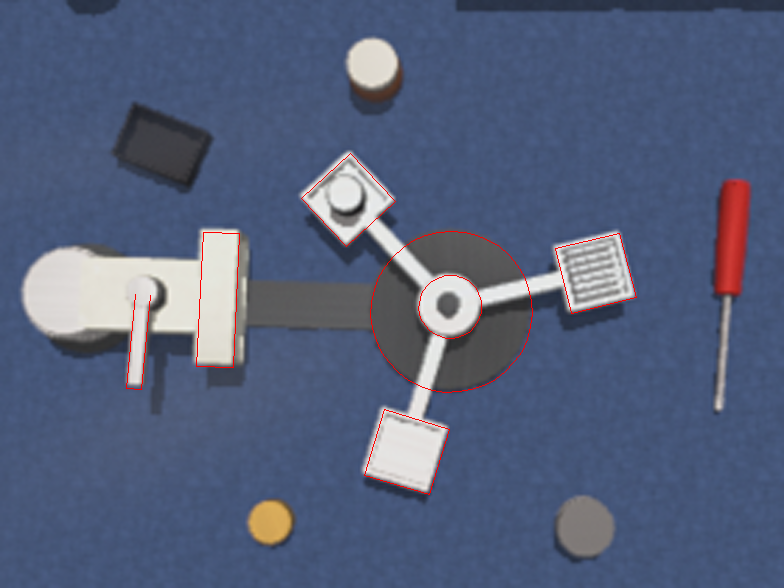

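View pics/ov1s.png

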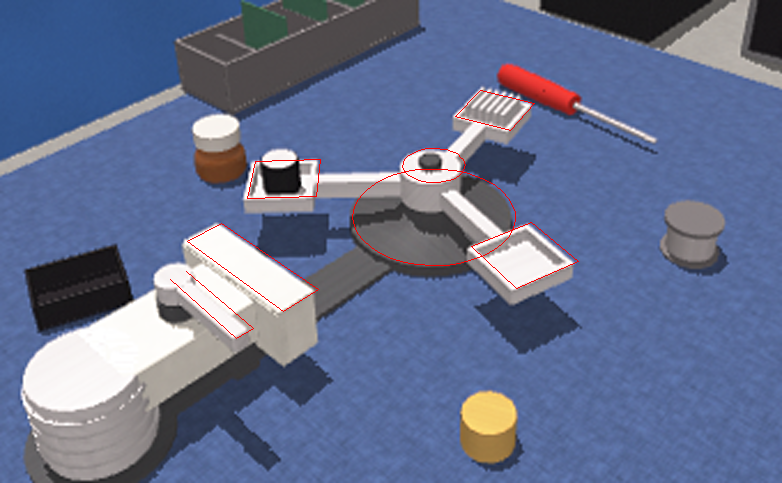

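Hub at (0.560,-0.0635), fixture yaw 88°, sink spoke at −77° and damper about 0.05 rad: the overlay fits both views. I'll do the damper first, shutting the gripper and flying to the nozzle side of the lever.

{"name": "servo_tool", "arguments": {
  "series": [
    {"x": 0.04, "y": -0.128, "z": 0.172},
    {"x": 0.04, "y": -0.128, "z": 0.172},
    {"x": 0.04, "y": -0.128, "z": 0.172},
    {"x": 0.04, "y": -0.128, "z": 0.172},
    {"x": 0.04, "y": -0.128, "z": 0.172},
    {"x": 0.04, "y": -0.128, "z": 0.172},
    {"x": 0.04, "y": -0.128, "z": 0.172},
    {"x": 0.04, "y": -0.128, "z": 0.172},
    {"x": 0.04, "y": -0.128, "z": 0.172},
    {"x": 0.04, "y": -0.128, "z": 0.172}
  ],
  "grip": 0
}}

```text
validation failed for argument at $.se...
```

{"name": "servo_tool", "arguments": {
  "series": [
    {"x": 0.04, "y": -0.128, "z": 0.172, "ax": 0, "ay": 0, "az": 0},
    {"x": 0.04, "y": -0.128, "z": 0.172, "ax": 0, "ay": 0, "az": 0},
    {"x": 0.04, "y": -0.128, "z": 0.172, "ax": 0, "ay": 0, "az": 0},
    {"x": 0.04, "y": -0.128, "z": 0.172, "ax": 0, "ay": 0, "az": 0},
    {"x": 0.04, "y": -0.128, "z": 0.172, "ax": 0, "ay": 0, "az": 0},
    {"x": 0.04, "y": -0.128, "z": 0.172, "ax": 0, "ay": 0, "az": 0},
    {"x": 0.04, "y": -0.128, "z": 0.172, "ax": 0, "ay": 0, "az": 0},
    {"x": 0.04, "y": -0.128, "z": 0.172, "ax": 0, "ay": 0, "az": 0},
    {"x": 0.04, "y": -0.128, "z": 0.172, "ax": 0, "ay": 0, "az": 0},
    {"x": 0.04, "y": -0.128, "z": 0.172, "ax": 0, "ay": 0, "az": 0}
  ],
  "grip": 0
}}

```text
time_s: 1.5
tool_pos: [0.5136, 0.1431, 0.3023]
tcp_rot: [1.004, 1.563, 0.687]
contact_force: [0.7, -0.3, 1.1]
opening: 0.001
```

{"name": "servo_tool", "arguments": {
  "series": [
    {"x": 0.05, "y": 0, "z": 0, "ax": 0, "ay": 0, "az": 0},
    {"x": 0.05, "y": 0, "z": 0, "ax": 0, "ay": 0, "az": 0},
    {"x": 0.05, "y": 0, "z": 0, "ax": 0, "ay": 0, "az": 0},
    {"x": 0.04, "y": 0, "z": 0, "ax": 0, "ay": 0, "az": 0},
    {"x": 0, "y": 0, "z": 0, "ax": 0, "ay": 0, "az": 0},
    {"x": 0, "y": 0, "z": 0, "ax": 0, "ay": 0, "az": 0},
    {"x": 0, "y": 0, "z": 0, "ax": 0, "ay": 0, "az": 0},
    {"x": 0, "y": 0, "z": 0, "ax": 0, "ay": 0, "az": 0},
    {"x": 0, "y": 0, "z": 0, "ax": 0, "ay": 0, "az": 0},
    {"x": 0, "y": 0, "z": 0, "ax": 0, "ay": 0, "az": 0}
  ]
}}

```text
time_s: 2.75
tool_pos: [0.514, 0.1439, 0.2527]
tcp_rot: [0.99, 1.562, 0.673]
contact_force: [-0.4, -0.7, 0.0]
opening: 0.001
```

```bash
cat >> h.py <<'E'
HUB=np.array([.560,-.0635]);YAW=np.radians(88);PIV=HUB+.245*np.array([np.cos(YAW),np.sin(YAW)])
def path(c,r,angs,z):
    p,R=tcp();print("tcp",p.round(4))
    for a in angs:
        a=np.radians(a);q=np.array([c[0]+r*np.cos(a),c[1]+r*np.sin(a),z]);print((R.T@(q-p)/.25).round(3),q.round(4));p=q
E
python3 - <<'E'
from h import *
print(tcp()[1].round(3))
f=grab_frame("side");save(f,"s2.png",(100,100,420,380),2.1)
path(PIV,.062,[205,193,181,170,159,148,137,127,117,109],.253)
E
```

```text
[[ 0.007  0.311  0.95 ]
 [ 0.005  0.95  -0.311]
 [-1.     0.007  0.005]]
tcp [0.514  0.1439 0.2527]
[-0.001  0.041 -0.02 ] [0.5124 0.1551 0.253 ]
[ 0.     0.041 -0.031] [0.5081 0.1674 0.253 ]
[ 0.     0.047 -0.022] [0.5066 0.1803 0.253 ]
[ 0.     0.046 -0.011] [0.5075 0.1921 0.253 ]
[ 0.     0.047 -0.002] [0.5107 0.2036 0.253 ]
[0.    0.047 0.007] [0.516  0.2142 0.253 ]
[0.    0.045 0.016] [0.5232 0.2236 0.253 ]
[0.    0.037 0.022] [0.5312 0.2309 0.253 ]
[0.    0.033 0.028] [0.5404 0.2366 0.253 ]
[0.    0.023 0.026] [0.5484 0.24   0.253 ]
```

View pics/s2.png

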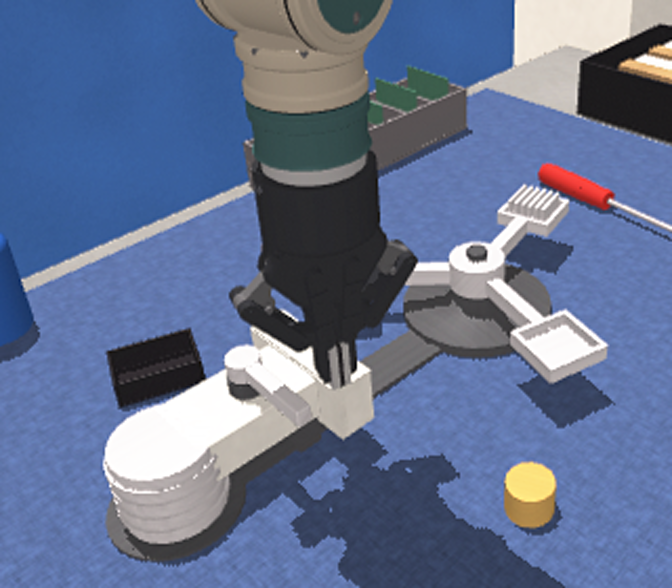

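The fingertip stands just on the nozzle side of the lever, clear above the nozzle top. Now I push along the arc.

{"name": "servo_tool", "arguments": {
  "series": [
    {"x": 0, "y": 0.041, "z": -0.02, "ax": 0, "ay": 0, "az": 0},
    {"x": 0, "y": 0.041, "z": -0.031, "ax": 0, "ay": 0, "az": 0},
    {"x": 0, "y": 0.047, "z": -0.022, "ax": 0, "ay": 0, "az": 0},
    {"x": 0, "y": 0.046, "z": -0.011, "ax": 0, "ay": 0, "az": 0},
    {"x": 0, "y": 0.047, "z": -0.002, "ax": 0, "ay": 0, "az": 0},
    {"x": 0, "y": 0.047, "z": 0.007, "ax": 0, "ay": 0, "az": 0},
    {"x": 0, "y": 0.045, "z": 0.016, "ax": 0, "ay": 0, "az": 0},
    {"x": 0, "y": 0.037, "z": 0.022, "ax": 0, "ay": 0, "az": 0},
    {"x": 0, "y": 0.033, "z": 0.028, "ax": 0, "ay": 0, "az": 0},
    {"x": 0, "y": 0.023, "z": 0.026, "ax": 0, "ay": 0, "az": 0}
  ]
}}

```text
time_s: 4.05
tool_pos: [0.5498, 0.246, 0.2521]
tcp_rot: [0.976, 1.567, 0.659]
contact_force: [-1.3, -1.2, 0.0]
opening: -0.001
```

```bash
python3 - <<'E'
from h import *
print(tcp()[1].round(3))
f=grab_frame("side");save(f,"s3.png",(100,100,420,380),2.1)
p=tcp()[0];print(p,np.degrees(np.arctan2(p[1]-PIV[1],p[0]-PIV[0])),np.hypot(*(p[:2]-PIV)))
E
```

```text
[[ 0.003  0.311  0.95 ]
 [ 0.002  0.95  -0.311]
 [-1.     0.003  0.002]]
[0.55086085 0.24632382 0.25223529] 105.2301595087794 0.06733809512308475
```

View pics/s3.png

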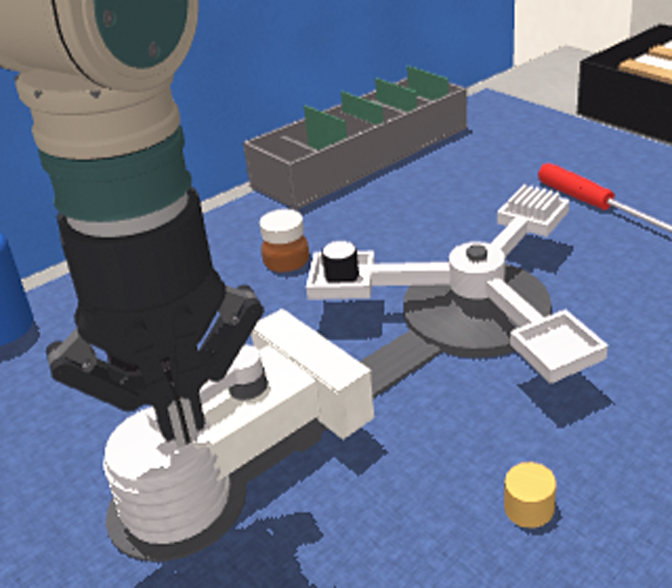

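{"name": "servo_tool", "arguments": {
  "series": [
    {"x": 0, "y": 0.003, "z": 0.01, "ax": 0, "ay": 0, "az": 0},
    {"x": 0, "y": 0.003, "z": 0.01, "ax": 0, "ay": 0, "az": 0},
    {"x": 0, "y": 0.003, "z": 0.01, "ax": 0, "ay": 0, "az": 0},
    {"x": 0, "y": 0.003, "z": 0.01, "ax": 0, "ay": 0, "az": 0},
    {"x": 0, "y": -0.02, "z": -0.06, "ax": 0, "ay": 0, "az": 0},
    {"x": -0.1, "y": -0.02, "z": -0.05, "ax": 0, "ay": 0, "az": 0},
    {"x": -0.1, "y": -0.1, "z": -0.05, "ax": 0, "ay": 0, "az": 0},
    {"x": -0.08, "y": -0.1, "z": -0.05, "ax": 0, "ay": 0, "az": 0},
    {"x": 0, "y": -0.1, "z": 0, "ax": 0, "ay": 0, "az": 0},
    {"x": 0, "y": 0, "z": 0, "ax": 0, "ay": 0, "az": 0}
  ]
}}

```text
time_s: 5.35
tool_pos: [0.4778, 0.1795, 0.3252]
tcp_rot: [1.817, 1.563, 1.502]
contact_force: [0.6, -0.2, 0.4]
opening: 0.003
```

```bash
python3 - <<'E'
from h import *
L=model((.560,-.0635),np.radians(88),np.radians(-77),1.571)
f=grab_frame("side");overlay(f,"s4.png",L,(100,100,420,380),2.1)
f=grab_frame("top");overlay(f,"t4.png",L,(100,90,420,300),2.4)
print(tcp())
E
```

```text
(array([0.47883959, 0.18059155, 0.32527418]), array([[ 0.00109315,  0.30880895,  0.95112346],
       [ 0.0081474 ,  0.95108971, -0.30880736],
       [-0.99996621,  0.00808676, -0.00147631]]))
```

View pics/s4.png

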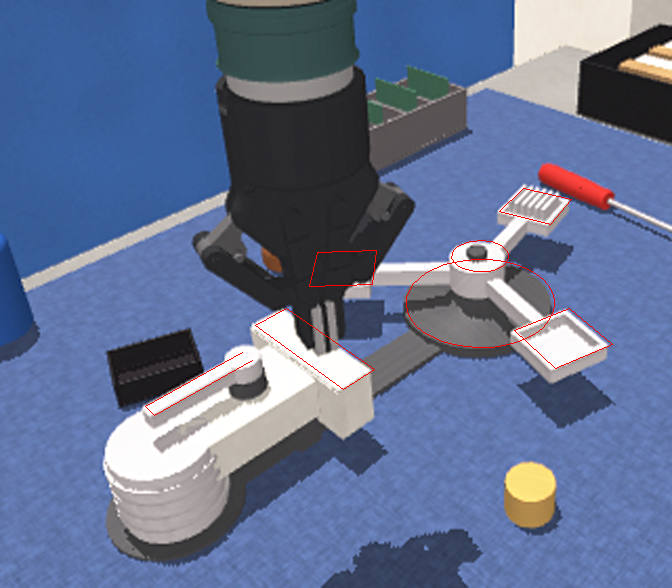

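View pics/t4.png

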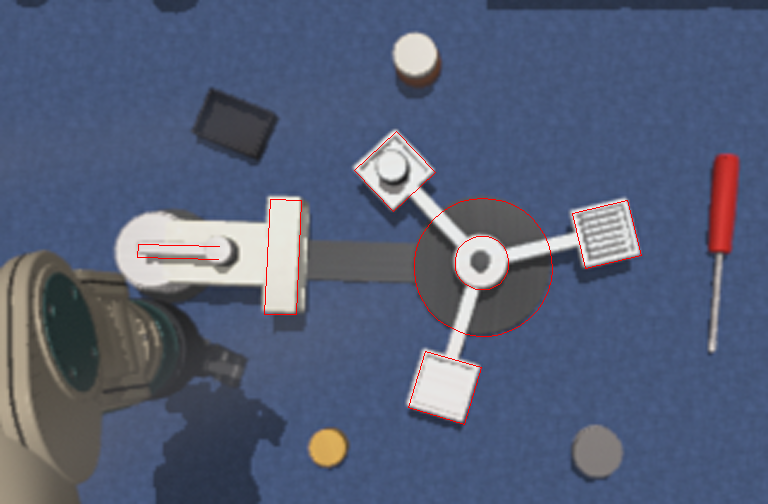

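The lever now lies on the fully open outline in both views. Next I move above the gap clockwise of the empty tray's spoke.

{"name": "servo_tool", "arguments": {
  "series": [
    {"x": 0.04, "y": -0.147, "z": 0.076, "ax": 0, "ay": 0, "az": 0},
    {"x": 0.04, "y": -0.147, "z": 0.076, "ax": 0, "ay": 0, "az": 0},
    {"x": 0.04, "y": -0.147, "z": 0.076, "ax": 0, "ay": 0, "az": 0},
    {"x": 0.04, "y": -0.147, "z": 0.076, "ax": 0, "ay": 0, "az": 0},
    {"x": 0.04, "y": -0.147, "z": 0.076, "ax": 0, "ay": 0, "az": 0},
    {"x": 0, "y": 0, "z": 0, "ax": 0, "ay": 0, "az": 0},
    {"x": 0, "y": 0, "z": 0, "ax": 0, "ay": 0, "az": 0},
    {"x": 0, "y": 0, "z": 0, "ax": 0, "ay": 0, "az": 0},
    {"x": 0, "y": 0, "z": 0, "ax": 0, "ay": 0, "az": 0},
    {"x": 0, "y": 0, "z": 0, "ax": 0, "ay": 0, "az": 0}
  ]
}}

```text
time_s: 6.7
tool_pos: [0.5195, -0.0214, 0.2718]
tcp_rot: [1.183, 1.556, 0.881]
contact_force: [-0.1, 0.4, 0.4]
opening: 0.002
```

```bash
python3 - <<'E'
from h import *
path(HUB,.062,[137],.206)
E
```

```text
tcp [ 0.5195 -0.0214  0.2718]
[ 0.263 -0.009 -0.02 ] [ 0.5147 -0.0212  0.206 ]
```

{"name": "servo_tool", "arguments": {
  "series": [
    {"x": 0, "y": -0.009, "z": -0.02, "ax": 0, "ay": 0, "az": 0},
    {"x": 0.06, "y": 0, "z": 0, "ax": 0, "ay": 0, "az": 0},
    {"x": 0.06, "y": 0, "z": 0, "ax": 0, "ay": 0, "az": 0},
    {"x": 0.06, "y": 0, "z": 0, "ax": 0, "ay": 0, "az": 0},
    {"x": 0.06, "y": 0, "z": 0, "ax": 0, "ay": 0, "az": 0},
    {"x": 0.02, "y": 0, "z": 0, "ax": 0, "ay": 0, "az": 0},
    {"x": 0, "y": 0, "z": 0, "ax": 0, "ay": 0, "az": 0},
    {"x": 0, "y": 0, "z": 0, "ax": 0, "ay": 0, "az": 0},
    {"x": 0, "y": 0, "z": 0, "ax": 0, "ay": 0, "az": 0},
    {"x": 0, "y": 0, "z": 0, "ax": 0, "ay": 0, "az": 0}
  ]
}}

```text
time_s: 7.95
tool_pos: [0.5142, -0.0209, 0.2019]
tcp_rot: [1.201, 1.556, 0.899]
contact_force: [0.2, 0.5, 0.4]
opening: -0.001
```

```bash
python3 - <<'E'
from h import *
print(tcp()[1].round(3))
path(HUB,.062,[145,153,161,169,177,185,193,201,209,217],.206)
f=grab_frame("side");save(f,"s5.png",(160,100,480,380),2.1)
E
```

```text
[[ 0.009  0.297  0.955]
 [ 0.012  0.955 -0.297]
 [-1.     0.014  0.005]]
tcp [ 0.5142 -0.0209  0.2019]
[-0.017 -0.032 -0.011] [ 0.5092 -0.0279  0.206 ]
[-0.001 -0.034 -0.008] [ 0.5048 -0.0354  0.206 ]
[-0.    -0.034 -0.003] [ 0.5014 -0.0433  0.206 ]
[-0.    -0.035  0.001] [ 0.4991 -0.0517  0.206 ]
[-0.    -0.034  0.006] [ 0.4981 -0.0603  0.206 ]
[-0.    -0.033  0.011] [ 0.4982 -0.0689  0.206 ]
[-0.    -0.031  0.015] [ 0.4996 -0.0774  0.206 ]
[-0.    -0.029  0.019] [ 0.5021 -0.0857  0.206 ]
[-0.    -0.026  0.023] [ 0.5058 -0.0936  0.206 ]
[-0.    -0.022  0.027] [ 0.5105 -0.1008  0.206 ]
```

View pics/s5.png

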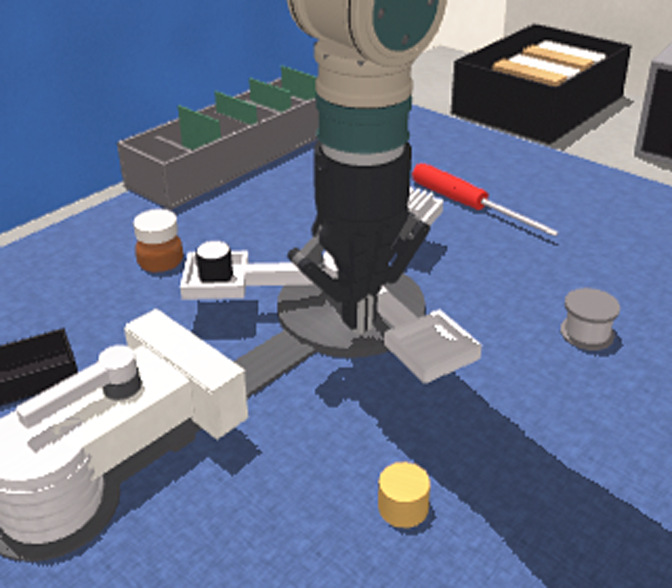

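{"name": "servo_tool", "arguments": {
  "series": [
    {"x": -0.005, "y": -0.032, "z": -0.011, "ax": 0, "ay": 0, "az": 0},
    {"x": 0, "y": -0.034, "z": -0.008, "ax": 0, "ay": 0, "az": 0},
    {"x": 0, "y": -0.034, "z": -0.003, "ax": 0, "ay": 0, "az": 0},
    {"x": 0, "y": -0.035, "z": 0.001, "ax": 0, "ay": 0, "az": 0},
    {"x": 0, "y": -0.034, "z": 0.006, "ax": 0, "ay": 0, "az": 0},
    {"x": 0, "y": -0.033, "z": 0.011, "ax": 0, "ay": 0, "az": 0},
    {"x": 0, "y": -0.031, "z": 0.015, "ax": 0, "ay": 0, "az": 0},
    {"x": 0, "y": -0.029, "z": 0.019, "ax": 0, "ay": 0, "az": 0},
    {"x": 0, "y": -0.026, "z": 0.023, "ax": 0, "ay": 0, "az": 0},
    {"x": 0, "y": -0.022, "z": 0.027, "ax": 0, "ay": 0, "az": 0}
  ]
}}

```text
time_s: 9.25
tool_pos: [0.5088, -0.1051, 0.2017]
tcp_rot: [1.451, 1.552, 1.149]
contact_force: [-0.9, 2.1, -0.0]
opening: -0.0
```

```bash
python3 - <<'E'
from h import *
p=tcp()[0]; a=np.degrees(np.arctan2(*(p[:2]-HUB)[::-1]))%360;print(a,np.hypot(*(p[:2]-HUB)))
path(HUB,.062,a+np.arange(1,11)*7.5,.204)
f=grab_frame("side");save(f,"s6.png",(160,100,480,380),2.1)
E
```

```text
219.08375957467138 0.06601628031307431
tcp [ 0.5088 -0.1051  0.2017]
[-0.009 -0.003  0.037] [ 0.5174 -0.1085  0.204 ]
[-0.    -0.012  0.03 ] [ 0.5236 -0.1137  0.204 ]
[-0.    -0.008  0.031] [ 0.5305 -0.118   0.204 ]
[-0.    -0.004  0.032] [ 0.5379 -0.1214  0.204 ]
[0.    0.    0.032] [ 0.5456 -0.1238  0.204 ]
[0.    0.004 0.032] [ 0.5536 -0.1252  0.204 ]
[0.    0.008 0.031] [ 0.5617 -0.1255  0.204 ]
[0.    0.012 0.03 ] [ 0.5698 -0.1247  0.204 ]
[0.    0.016 0.028] [ 0.5777 -0.1229  0.204 ]
[0.    0.02  0.026] [ 0.5853 -0.1201  0.204 ]
```

View pics/s6.png

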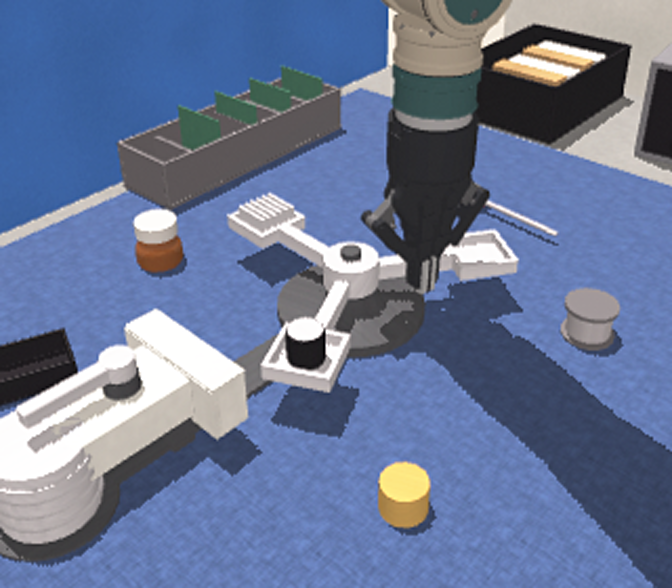

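{"name": "servo_tool", "arguments": {
  "series": [
    {"x": -0.005, "y": -0.008, "z": 0.034, "ax": 0, "ay": 0, "az": 0},
    {"x": 0, "y": -0.01, "z": 0.032, "ax": 0, "ay": 0, "az": 0},
    {"x": 0, "y": -0.007, "z": 0.032, "ax": 0, "ay": 0, "az": 0},
    {"x": 0, "y": -0.003, "z": 0.032, "ax": 0, "ay": 0, "az": 0},
    {"x": 0, "y": 0.001, "z": 0.032, "ax": 0, "ay": 0, "az": 0},
    {"x": 0, "y": 0.005, "z": 0.032, "ax": 0, "ay": 0, "az": 0},
    {"x": 0, "y": 0.009, "z": 0.031, "ax": 0, "ay": 0, "az": 0},
    {"x": 0, "y": 0.013, "z": 0.029, "ax": 0, "ay": 0, "az": 0},
    {"x": 0, "y": 0.014, "z": 0.022, "ax": 0, "ay": 0, "az": 0},
    {"x": 0, "y": 0.01, "z": 0.013, "ax": 0, "ay": 0, "az": 0}
  ]
}}

```text
time_s: 10.55
tool_pos: [0.5836, -0.1231, 0.2019]
tcp_rot: [1.717, 1.558, 1.415]
contact_force: [-3.1, -0.4, 0.3]
opening: 0.0
```

```bash
python3 - <<'E'
from h import *
p=tcp()[0]; a=np.degrees(np.arctan2(*(p[:2]-HUB)[::-1]))%360;print(a,np.hypot(*(p[:2]-HUB)),env.state()["contact_force"])
L=model(HUB,YAW,np.radians(a+18-240),1.571)
print(a+18-240)
f=grab_frame("side");overlay(f,"s7.png",L,(160,100,480,380),2.1)
f=grab_frame("top");overlay(f,"t7.png",L,(140,90,420,300),2.8)
E
```

```text
291.5797213936134 0.06408293096972387 [-3.11294244 -0.43996652  0.26319913]
69.5797213936134
```

View pics/s7.png

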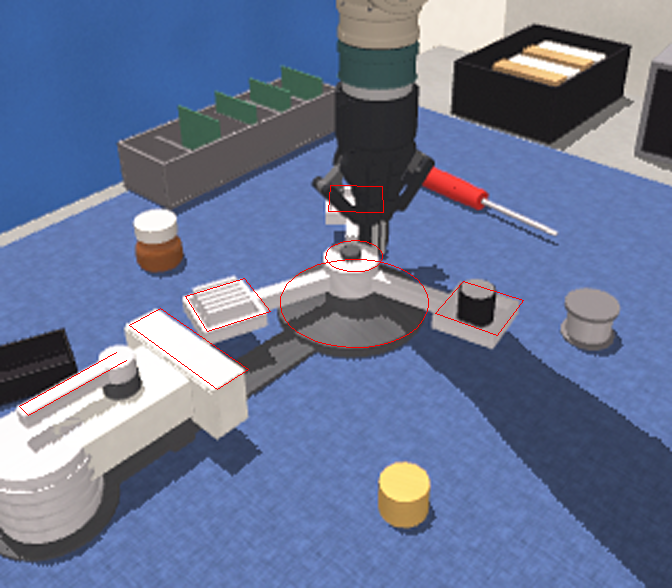

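View pics/t7.png

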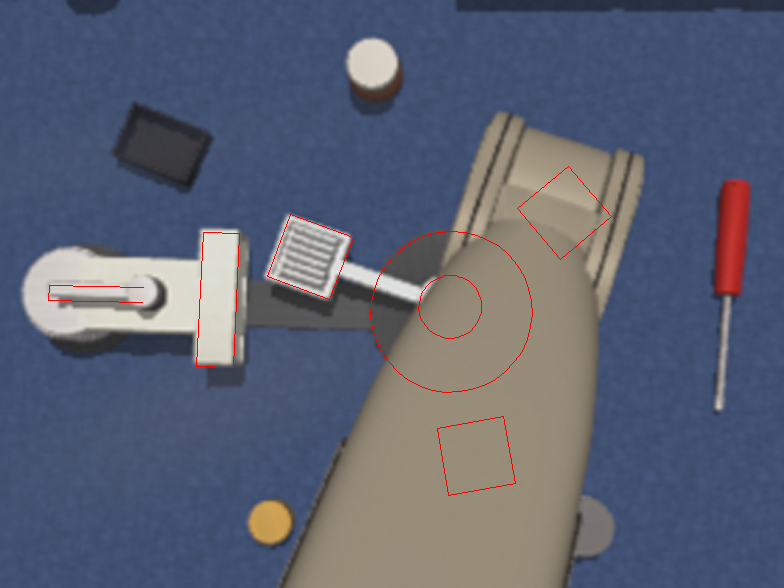

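The sink spoke is now at about 69.5° (tray at (310,257) in the crop, on the outline). 18.5° remain.

```bash
python3 - <<'E'
from h import *
path(HUB,.063,[295.5,299.5,303.5,307,309.5],.202)
E
```

```text
tcp [ 0.5842 -0.1232  0.2023]
[0.001 0.014 0.008] [ 0.5871 -0.1204  0.202 ]
[0.    0.012 0.012] [ 0.591  -0.1183  0.202 ]
[0.    0.013 0.012] [ 0.5948 -0.116   0.202 ]
[0.    0.012 0.009] [ 0.5979 -0.1138  0.202 ]
[0.    0.009 0.006] [ 0.6001 -0.1121  0.202 ]
```

{"name": "servo_tool", "arguments": {
  "series": [
    {"x": 0, "y": 0.011, "z": 0.011, "ax": 0, "ay": 0, "az": 0},
    {"x": 0, "y": 0.012, "z": 0.012, "ax": 0, "ay": 0, "az": 0},
    {"x": 0, "y": 0.013, "z": 0.012, "ax": 0, "ay": 0, "az": 0},
    {"x": 0, "y": 0.012, "z": 0.009, "ax": 0, "ay": 0, "az": 0},
    {"x": 0, "y": 0.006, "z": 0.004, "ax": 0, "ay": 0, "az": 0},
    {"x": 0, "y": 0, "z": 0, "ax": 0, "ay": 0, "az": 0},
    {"x": 0, "y": 0, "z": 0, "ax": 0, "ay": 0, "az": 0},
    {"x": 0, "y": 0, "z": 0, "ax": 0, "ay": 0, "az": 0},
    {"x": 0, "y": 0, "z": 0, "ax": 0, "ay": 0, "az": 0},
    {"x": 0, "y": 0, "z": 0, "ax": 0, "ay": 0, "az": 0}
  ]
}}

```text
time_s: 11.9
tool_pos: [0.6007, -0.1136, 0.2028]
tcp_rot: [1.445, 1.558, 1.143]
contact_force: [-1.9, -0.5, -0.2]
opening: 0.001
```

```bash
python3 - <<'E'
from h import *
p=tcp()[0]; a=np.degrees(np.arctan2(*(p[:2]-HUB)[::-1]))%360;print(a,np.hypot(*(p[:2]-HUB)),env.state()["contact_force"])
L=model(HUB,YAW,np.radians(88),1.571)
f=grab_frame("side");overlay(f,"s8.png",L,(160,100,480,380),2.1)
f=grab_frame("top");overlay(f,"t8.png",L,(140,120,320,260),4.2)
E
```

```text
309.1077087693185 0.06458801704984554 [-1.85580153 -0.49760295 -0.2244566 ]
```

View pics/s8.png

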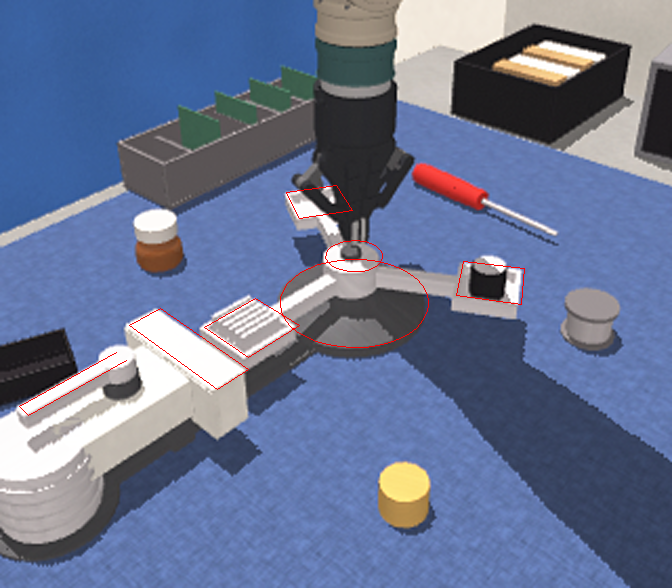

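View pics/t8.png

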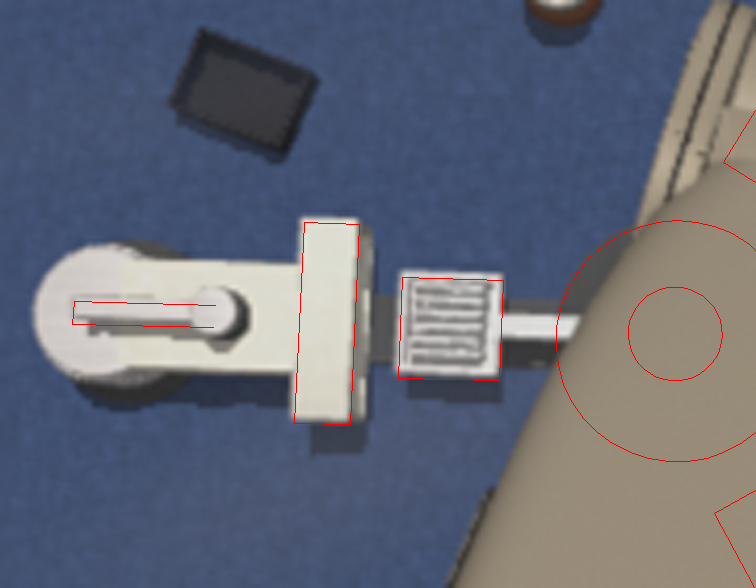

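The tray sits squarely in front of the mouth, within about 2 mm. I'll back off the spoke, lift and withdraw.

{"name": "servo_tool", "arguments": {
  "series": [
    {"x": 0, "y": -0.03, "z": -0.02, "ax": 0, "ay": 0, "az": 0},
    {"x": 0, "y": -0.02, "z": -0.012, "ax": 0, "ay": 0, "az": 0},
    {"x": -0.08, "y": 0, "z": 0, "ax": 0, "ay": 0, "az": 0},
    {"x": -0.12, "y": 0, "z": 0, "ax": 0, "ay": 0, "az": 0},
    {"x": -0.15, "y": 0, "z": 0, "ax": 0, "ay": 0, "az": 0},
    {"x": -0.15, "y": 0, "z": 0, "ax": 0, "ay": 0, "az": 0},
    {"x": -0.15, "y": 0, "z": 0, "ax": 0, "ay": 0, "az": 0},
    {"x": 0, "y": -0.15, "z": -0.1, "ax": 0, "ay": 0, "az": 0},
    {"x": 0, "y": -0.15, "z": -0.1, "ax": 0, "ay": 0, "az": 0},
    {"x": 0, "y": -0.15, "z": -0.1, "ax": 0, "ay": 0, "az": 0}
  ]
}}

```text
time_s: 13.25
tool_pos: [0.4815, -0.2139, 0.3709]
tcp_rot: [0.811, 1.552, 0.512]
contact_force: [-0.0, -0.9, 0.2]
opening: 0.0
```

{"name": "servo_tool", "arguments": {
  "series": [
    {"x": 0, "y": -0.15, "z": -0.1, "ax": 0, "ay": 0, "az": 0},
    {"x": 0, "y": -0.15, "z": -0.1, "ax": 0, "ay": 0, "az": 0},
    {"x": 0, "y": -0.1, "z": -0.05, "ax": 0, "ay": 0, "az": 0},
    {"x": 0, "y": 0, "z": 0, "ax": 0, "ay": 0, "az": 0},
    {"x": 0, "y": 0, "z": 0, "ax": 0, "ay": 0, "az": 0},
    {"x": 0, "y": 0, "z": 0, "ax": 0, "ay": 0, "az": 0},
    {"x": 0, "y": 0, "z": 0, "ax": 0, "ay": 0, "az": 0},
    {"x": 0, "y": 0, "z": 0, "ax": 0, "ay": 0, "az": 0},
    {"x": 0, "y": 0, "z": 0, "ax": 0, "ay": 0, "az": 0},
    {"x": 0, "y": 0, "z": 0, "ax": 0, "ay": 0, "az": 0}
  ]
}}

```text
time_s: 14.5
tool_pos: [0.3883, -0.2931, 0.3699]
tcp_rot: [0.613, 1.547, 0.313]
contact_force: [0.1, 0.1, -0.2]
opening: 0.003
```

```bash
python3 - <<'E'
from h import *
print(tcp()[0],env.state()["contact_force"])
L=model(HUB,YAW,np.radians(88),1.571)
f=grab_frame("side");overlay(f,"s9.png",L,(160,100,480,380),2.1)
f=grab_frame("top");overlay(f,"t9.png",L,(140,90,420,300),2.8)
E
```

```text
[ 0.38834205 -0.29306742  0.36989914] [ 0.0845955   0.10869588 -0.23282996]
```

View pics/s9.png

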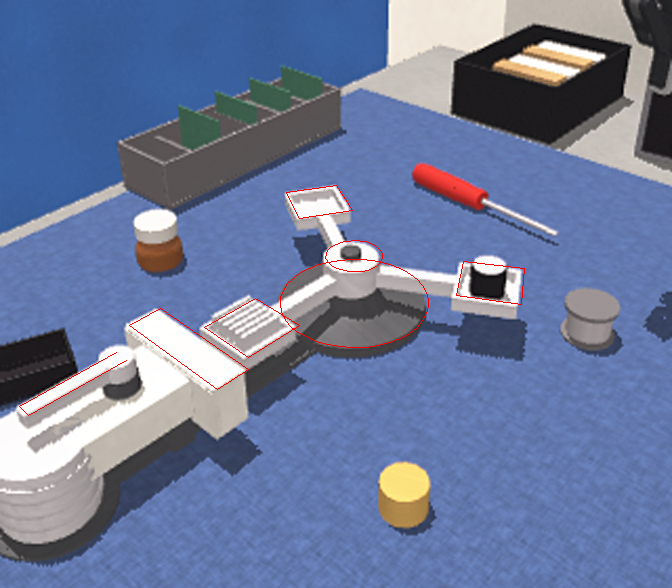

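View pics/t9.png

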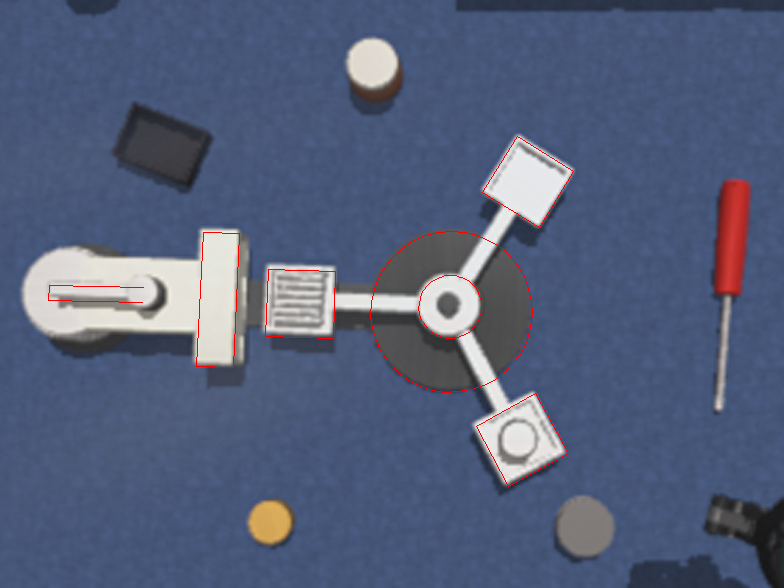

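The heat sink tray lies on the target outline to within 1–2 mm, the lever is fully open, both parts are in their trays, the loose things have not moved and the arm is clear.

```bash
python3 -c "
from bench import job
print(job.finish_job())"
```

```text
the job is handed in; nothing more can be done
None
```

Both jobs are done and handed in at about 14.6 s of the 64 s allowed. The hand-in gives no verdict, so these results are from my own camera checks.

- **Damper:** I pushed the lever with the shut fingertips along an arc to its stop. Both cameras show it on the fully open outline (1.571 rad).
- **Turntable:** I pushed the empty tray's spoke about 165° counter-clockwise. The heat sink's tray ended about 1–2 mm (about 1°) from the target outline in front of the nozzle, well inside the 12 mm limit.
- **Parts and bench:** The heat sink and the capacitor still sit in their trays. The loose things look unmoved in the pictures.
- **Arm:** It is withdrawn and clear, with contact force near zero.

None of the checks failed. The drawn nozzle outline sat about 1 pixel (2 mm) off the picture, in the same direction as the tray outline. That is within the stated camera calibration error.

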